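Start a timed stirring test on the soil-lab bench

TASK

Start the soil test by pressing three keys with the fingertips, in this order: the round key on the magnetic stirrer (the low box that carries the beaker), then the round key on the little bench timer, then the wide rectangular key on the pH meter. Press each one gently and well down, where it stays; the meter's two small round keys must not be pressed. Do not pick up or shift the timer, and leave the glassware, bottles and other things where they are.

Things in the scene. Friction and masses are not known exactly. Their poses are not given: they have to be found in the camera images.
- stirrer: Magnetic stirrer, fixed to the bench: white low box 200 mm (x) by 140 mm (y), deck 58 mm high, with a round steel plate (diameter 120, top at 64 mm) centred 35 mm behind (+x of) its middle; a glass beaker stands on the plate. On the front (-x) deck are one round grey key (start) and one fixed black dial (diameter 30, 12 mm tall) 65 mm from it, towards -y. Origin: centre of the underside; z up; its front is -x (roughly towards the robot).
- stir_key (a joint): The stirrer's start key. Latching push key: it moves straight down up to 10 mm against a steady 3.5 N of friction and stays where it is left. Its cap is cushioned: it gives 1 mm for every 2.5 N (4 mm at most) and recovers when let go, so the fingertip goes about 1.5 mm further than the key. Up to 25 N is gentle enough. Value = how far it is pressed, m: 0 up (as at the start), it is on from 0.006, 0.010 is the end of its travel.
- stir_key_top (a point): Centre of the top of the stirrer's round key, diameter 28 mm; at -70, +30 mm (x, y) of the stirrer's origin, 75 mm above the bench when up, 17 mm proud of the deck. Its z is the present top surface of the key's cap and goes down with the key.
- timer: Bench timer, loose: grey rectangular box 80 mm (x) by 68 mm (y), 30 mm high, 0.35 kg, on rubber; dark display on its rear half, one round white key on its front half. Origin: centre of the underside, z up, front is -x. It is only to be pressed: it must not be lifted, tipped or pushed more than 15 mm.
- time_key (a joint): The timer's start key. Latching push key: it moves straight down up to 10 mm against a steady 3.5 N of friction and stays where it is left. Its cap is cushioned: it gives 1 mm for every 2.5 N (4 mm at most) and recovers when let go, so the fingertip goes about 1.5 mm further than the key. Up to 25 N is gentle enough. Value = how far it is pressed, m: 0 up (as at the start), it is on from 0.006, 0.010 is the end of its travel.
- time_key_top (a point): Centre of the top of the timer's round key, diameter 28 mm; at -18, 0 mm (x, y) of the timer's origin, 47 mm above the bench when up, 17 mm proud of the box. Its z is the present top surface of the key's cap and goes down with the key.
- meter: Bench pH meter, fixed: white box 150 mm (x) by 180 mm (y); flat key deck 40 mm high at the front (-x), a raised block with a display (top 62 mm high) at the rear, beginning 9 mm behind the middle. On the deck a row along y: the wide rectangular key, then two small round keys (diameter 18, 6 mm proud, which must not be pressed). Origin: centre of the underside, z up.
- log_key (a joint): The meter's wide key, which starts its logging. Latching push key: it moves straight down up to 10 mm against a steady 3.5 N of friction and stays where it is left. Its cap is cushioned: it gives 1 mm for every 2.5 N (4 mm at most) and recovers when let go, so the fingertip goes about 1.5 mm further than the key. Up to 25 N is gentle enough. Value = how far it is pressed, m: 0 up (as at the start), it is on from 0.006, 0.010 is the end of its travel.
- log_key_top (a point): Centre of the top of the meter's wide rectangular key, 26 mm (x) by 44 mm (y); at -40, +45 mm (x, y) of the meter's origin, 57 mm above the bench when up, 17 mm proud of the deck. Its z is the present top surface of the key's cap and goes down with the key.
- small_key_a (a joint): The meter's middle small round key, centred 65 mm from the wide key's centre towards the meter's -y. Value = how far it is pressed, m (0 to 0.004); needs only 1.5 N and stays down. Leave it up.
- small_key_b (a joint): The meter's end small round key, 105 mm from the wide key's centre towards the meter's -y. Same as the other. Leave it up.
- beaker: Empty glass beaker, 68 mm diameter, 68 mm tall, loose on the stirrer's plate (rim 132 mm above the bench). Bystander. Origin: centre of its underside.
- vial: Small capped vial, 26 mm diameter, 60 mm tall, loose, beside the timer (about 75 mm to its +y). Bystander. Origin: centre of its underside.
- cap: Blue screw cap, 38 mm diameter, 16 mm tall, loose, beside the timer (about 75 mm to its -y). Bystander. Origin: centre of its underside.
- wash_bottle: Clear wash bottle with white top and nozzle, 64 mm diameter, 188 mm tall, at the back. Bystander. Origin: centre of its underside.
- jar: Lidded sample jar, 64 mm diameter, 75 mm tall, at the back. Bystander. Origin: centre of its underside.
- cup: Clear open sample cup, 72 mm diameter, 80 mm tall, at the back. Bystander. Origin: centre of its underside.
- pen: White pen tester lying flat at the right (-y) of the devices, 145 mm long along its x, 32 mm wide, 20 mm high. Bystander. Origin: on its underside.
Things that resemble listed ones, but are neither listed nor needed, are in the scene too. What is shaped like the stirrer but blue or green is not meant.

How it is judged:
On the way, in this order (a step that is already met when the one before it is completed fails the run):
1. the stirrer's round key is down (value of joint stir_key above 0.006 m), for 0.1 s.
2. the timer's round key is down (value of joint time_key above 0.006 m), for 0.1 s.
3. the meter's wide key is down (value of joint log_key above 0.006 m), for 0.1 s.
At the end, for the whole second after the job is handed in: All three keys stay pressed at least 6 of their 10 mm, the meter's small keys are up (less than 2 mm), the timer stands at rest within 15 mm of its place, and no bystander has moved 20 mm (value of joint each of stir_key, time_key, log_key above 0.006 m and value of joint each of small_key_a, small_key_b below 0.002 m and distance of timer from where it was at the start of the episode below 0.015 m and angle between timer's own z axis and vertical below 0.1 rad and linear speed of timer below 0.02 m/s and distance of each of beaker, vial, cap, wash_bottle, jar, cup, pen from where it was at the start of the episode below 0.02 m); the robot touches nothing.
It fails at once if a key is pressed out of order (the timer's before the stirrer's is down, or the meter's wide key before the timer's is down) ((value of joint time_key above 0.002 m and value of joint stir_key below 0.006 m) or (value of joint log_key above 0.002 m and value of joint time_key below 0.006 m)).
It fails at once if one of the meter's small round keys is pressed (value of joint any of small_key_a, small_key_b above 0.002 m).
It fails at once if a device is pressed harder than 25 N (contact force between any of the fingers, the arm and stirrer above 25 N or contact force between any of the fingers, the arm and timer above 25 N or contact force between any of the fingers, the arm and meter above 25 N).
It fails at once if the timer is lifted, tipped, or pushed more than 15 mm (height (world z) of timer above 0.012 m or distance of timer from where it was at the start of the episode above 0.015 m or angle between timer's own z axis and vertical above 0.2 rad).
It fails at once if a bystander is moved more than 20 mm (distance of any of beaker, vial, cap, wash_bottle, jar, cup, pen from where it was at the start of the episode above 0.02 m).
It also fails if it takes over 64 s, if anything falls off the work surface, if the arm or the gripper's body presses on something with over 40 N, if the wrist force passes 120 N, or if a joint passes its speed limit or range.

ROBOT

A 7-joint arm with a two-finger parallel gripper is mounted at the origin on the work surface. World frame = base frame: x ahead of the robot, y to its left, z up, the work surface at z = 0. Lengths are in m, angles in rad, forces in N, time in s.
With the tool pointing down it reaches from about 0.425 to 0.8 m from the base axis. Payload 8.3 kg.
Tool frame: the origin (TCP) lies midway between the tips of the shut fingers; the grasp point (between the pads) lies ctrl.grip_point_offset behind it (ctrl.grip_point_offset is the distance from the TCP to the grasp point, in m); y points along the fingers, z is the direction in which the jaws open and shut, and the axes are right-handed (so a half turn about y gives the same grasp; the last joint's range is limited). The gripper opens to 85 mm and grips with 20 to 120 N. Pads are 22 mm wide; open, the fingers measure 114 mm over their backs; the gripper's body (76 mm by 85 mm) begins 54 mm behind the grasp point. The pads swing forward as they close: fully open they stand 13 mm farther back than shut.
Start: joints at [-1.226, 0.383, 0.016, 1.37, -0.006, 1.388, -0.046], TCP at [0.248, 0.574, 0.231] pointing down, gripper open.
Joint ranges: [-2.95, 2.95], [-0.25, 2.06], [-1.52, 1.56], [0.18, 2.33], [-1.44, 4.58], [0.02, 2.06], [-3.01, 3.01]. Speed limits (rad/s): [2.39, 2.39, 3.01, 3.01, 3.14, 3.14, 3.14].

INTERFACE

Orientations are given as a rotation vector (axis times angle).
In Python, from bench import ctrl gives the robot as it stands.
- The arm moves only by the tool jog_arm, never from a script. Its argument "increments" is a list of rows, each an object of numbers: "x", "y", "z": the shift along the tool's x, y, z in units of 40 mm (1.0 is 40 mm); "rx", "ry", "rz": the turn, a rotation vector about the tool's x, y, z in units of 5 degrees (1.0 is 5 degrees); "fingers": the opening, from 0 (shut) to 1 (fully open). A call has exactly 8 rows; each row shifts and turns the pose as measured when the row begins, along the tool's axes as they then stand; what a row does not reach is not made up. A row lasts 1/12 s, in which the tool goes at most 41.7 mm and 7.16 degrees, less where a joint would pass 70% of its speed; a pose out of reach is approached as far as the arm can. A call is refused whole if a number of a shift passes 1 or a number of a turn 1, either way. A call with a gripper value outside its range is refused whole. The fingers move at their own pace and stop on an object; "newtons" is the grip in N (left out, the last holds). Time passes only in rows, so rows that do not move let the fingers close, or fill a call up. It gives the time, the measured TCP pose, the force and the opening at its end, in the units of the state.
- ctrl.observe(): the state, without advancing time (a new reading comes with each control period).
- ctrl.capture(name): name is "scene" or "top" or "wrist"; returns a dict with "color" (384x512x3 uint8, red, green, blue), "intrinsics" (3x3 intrinsics, pixels), "world_to_cam" (4x4, takes a point from world to camera coordinates). Camera axes: x right, y down, z forward; pixel columns grow to the right and rows downward; lengths in m; the calibration is good to about 2 mm. A picture is of the moment at which its call begins. There is no depth.
- ctrl.sign_off(): hands the job in, once; it reports no verdict.
The state is a dict: "clock": time; "joints": joint angles; "qd": joint speeds; "joint_efforts": joint torques, N m; "eef_pos": TCP position; "orientation": TCP orientation; "force": force on the tool from outside, world axes, zero at the start; "moment": the same for the moment, N m; "width": opening from 0.0 (shut) to 1.0 (fully open).
Only numpy, scipy, OpenCV 4.12 (cv2) and the standard library are available. Lean on these libraries where they do the work, as an engineer would, in place of code of your own. Each camera call takes 0.05 s, during which the arm holds its last target. There are 200 camera calls.

## Working session

There is one attempt and no reset: what is moved stays moved. The work goes in short steps, Python scripts to look and compute and a tool call to move; the robot and the scene stay as the last step left them, time stands still between calls to the robot, and variables do not carry over. Pictures are saved under pics/ and viewed, about 8 in all and at most 12, crops included, and the job is handed in when it is done.

Besides the shell and the picture viewer there is one more tool, called after ">>>" as name(argument=value, ...), one argument or row to a line, values as JSON. jog_arm: Moves the arm, as the interface text tells. Its arguments: {"type":"object","properties":{"increments":{"type":"array","items":{"type":"object","properties":{"x":{"type":"number"},"y":{"type":"number"},"z":{"type":"number"},"rx":{"type":"number"},"ry":{"type":"number"},"rz":{"type":"number"},"fingers":{"type":"number"}}}},"newtons":{"type":"number"}},"required":["increments"]}

```bash
mkdir -p pics
cat > h.py <<'E'
import numpy as np, cv2
from scipy.spatial.transform import Rotation as R
from bench import ctrl
def cap(n,f):
    c=ctrl.capture(n); cv2.imwrite(f'pics/{f}.png',cv2.cvtColor(c['color'],cv2.COLOR_RGB2BGR)); np.savez(f'pics/{f}.npz',**c); return c
def ray(c,u,v,z):
    K=c['intrinsics'];T=c['world_to_cam'];Rm=T[:3,:3];o=-Rm.T@T[:3,3]
    d=Rm.T@np.linalg.inv(K)@[u,v,1]; return (o+d*(z-o[2])/d[2])[:2]
E
python3 - <<'E'
from h import *
a=cap('top','top0');b=cap('scene','scene0')
im=np.hstack([cv2.imread('pics/top0.png')]);cv2.imwrite('pics/t.png',cv2.resize(im,(800,600)))
s=ctrl.observe();print(s);print(R.from_rotvec(s['orientation']).as_matrix().round(3),ctrl.grip_point_offset)
print(a['world_to_cam'].round(3))
E
```

```text
{'clock': 0.1, 'joints': array([-1.22586415,  0.38416757,  0.0163672 ,  1.37105957, -0.00630539,
        1.38818677, -0.04647987]), 'qd': array([ 9.45699883e-04, -1.59378166e-03,  1.60742469e-04, -3.09628710e-03,
        7.57885047e-05, -1.21058839e-03, -7.52190739e-04]), 'joint_efforts': array([ 2.70432851e-03, -6.29133797e+01,  8.46873075e-01, -3.72746229e+01,
        1.66123506e-02,  1.06270038e-02,  6.08549840e-05]), 'eef_pos': array([0.24766674, 0.57333945, 0.23036562]), 'orientation': array([-1.54877423,  0.32018462, -0.31964524]), 'force': array([-0.77769018, -0.50595876,  0.64883776]), 'moment': array([-0.03148144,  0.00271412,  0.00419374]), 'width': 1.002696493131216}
[[ 0.918 -0.001  0.397]
 [-0.397 -0.002  0.918]
 [ 0.    -1.    -0.002]] 0.0187
[[ 0.021 -1.     0.008 -0.028]
 [-0.996 -0.021 -0.092  0.537]
 [ 0.093 -0.006 -0.996  1.24 ]
 [ 0.     0.     0.     1.   ]]
```

View pics/t.png

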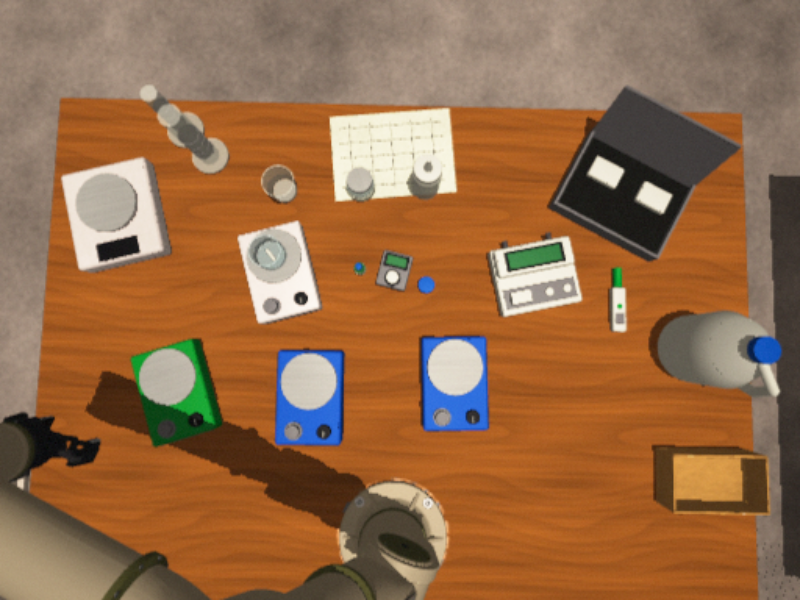

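View pics/scene0.png

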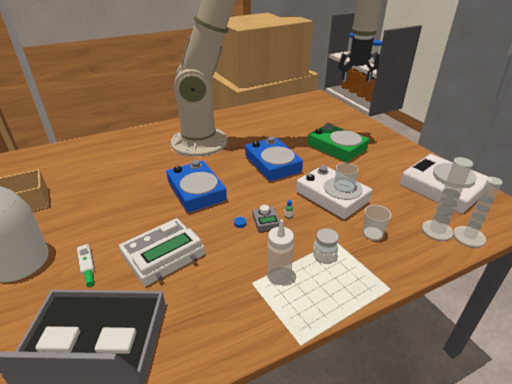

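The top view shows the white stirrer's key at about (271,306), the timer's key at (392,278) and the meter's wide key at (521,297), all in the 800-wide picture. The blue and green boxes are decoys. The scene view agrees with this.

Run:
```python
from h import *
a=dict(np.load('pics/top0.npz'))
s=1.5625
for n,u,v,z in [('stir',271,306,.075),('time',392,278,.047),('log',521,297,.057),('dial',301,298,.07),('a',549,292,.046),('b',568,289,.046)]:
    print(n,ray(a,(u+.5)/s-.5,(v+.5)/s-.5,z).round(4))
c=cv2.imread('pics/top0.png')[135:210,150:380]
cv2.imwrite('pics/tc.png',cv2.resize(c,None,fx=3.45,fy=3.45,interpolation=cv2.INTER_CUBIC))
```

```text
stir [0.4949 0.2703]
time [0.5637 0.0144]
log [ 0.527  -0.2671]
dial [0.5137 0.208 ]
a [ 0.5403 -0.331 ]
b [ 0.5478 -0.3728]
```

View pics/tc.png

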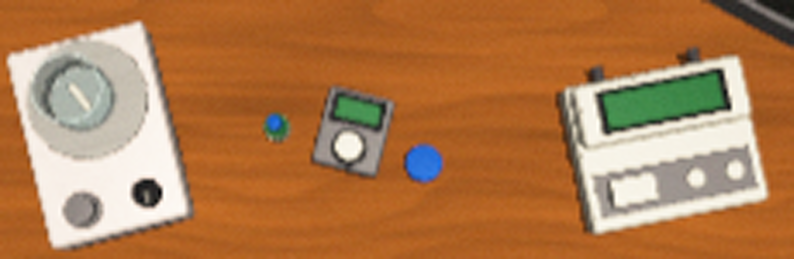

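The crop confirms the layout: stirrer key at (83,210), timer key at (348,147), wide key at (634,189), and the small keys to the right of the wide key. I'll move to above the stirrer key with the fingers shutting.

>>> jog_arm(
  increments=[
    {"x": 0.87, "z": -0.45, "fingers": 0},
    {"x": 0.87, "z": -0.45, "fingers": 0},
    {"x": 0.87, "z": -0.45, "fingers": 0},
    {"x": 0.87, "z": -0.45, "fingers": 0},
    {"x": 0.87, "z": -0.45, "fingers": 0},
    {"x": 0.87, "z": -0.45, "fingers": 0},
    {"x": 0.87, "z": -0.45, "fingers": 0},
    {"x": 0.87, "z": -0.45, "fingers": 0},
  ],
)

```text
invalid input
```

>>> jog_arm(
  increments=[
    {"x": 0.87, "y": 0, "z": -0.45, "rx": 0, "ry": 0, "rz": 0, "fingers": 0},
    {"x": 0.87, "y": 0, "z": -0.45, "rx": 0, "ry": 0, "rz": 0, "fingers": 0},
    {"x": 0.87, "y": 0, "z": -0.45, "rx": 0, "ry": 0, "rz": 0, "fingers": 0},
    {"x": 0.87, "y": 0, "z": -0.45, "rx": 0, "ry": 0, "rz": 0, "fingers": 0},
    {"x": 0.87, "y": 0, "z": -0.45, "rx": 0, "ry": 0, "rz": 0, "fingers": 0},
    {"x": 0.87, "y": 0, "z": -0.45, "rx": 0, "ry": 0, "rz": 0, "fingers": 0},
    {"x": 0.87, "y": 0, "z": -0.45, "rx": 0, "ry": 0, "rz": 0, "fingers": 0},
    {"x": 0.87, "y": 0, "z": -0.45, "rx": 0, "ry": 0, "rz": 0, "fingers": 0},
  ],
  newtons=20,
)

```text
clock: 0.77
eef_pos: [0.4432, 0.3302, 0.2241]
orientation: [-1.556, 0.31, -0.295]
force: [0.7, 0.5, 0.5]
width: -0.002
```

>>> jog_arm(
  increments=[
    {"x": 0.4, "y": 0.3, "z": -0.2, "rx": 0, "ry": 0, "rz": 0, "fingers": 0},
    {"x": 0.4, "y": 0.3, "z": -0.2, "rx": 0, "ry": 0, "rz": 0, "fingers": 0},
    {"x": 0.4, "y": 0.3, "z": -0.2, "rx": 0, "ry": 0, "rz": 0, "fingers": 0},
    {"x": 0.4, "y": 0.3, "z": -0.2, "rx": 0, "ry": 0, "rz": 0, "fingers": 0},
    {"x": 0.2, "y": 0.15, "z": -0.1, "rx": 0, "ry": 0, "rz": 0, "fingers": 0},
    {"x": 0, "y": 0, "z": 0, "rx": 0, "ry": 0, "rz": 0, "fingers": 0},
    {"x": 0, "y": 0, "z": 0, "rx": 0, "ry": 0, "rz": 0, "fingers": 0},
    {"x": 0, "y": 0, "z": 0, "rx": 0, "ry": 0, "rz": 0, "fingers": 0},
  ],
  newtons=20,
)

```text
clock: 1.43
eef_pos: [0.5036, 0.2538, 0.167]
orientation: [-1.559, 0.324, -0.31]
force: [-0.6, 0.8, -0.2]
width: 0.003
```

Run:
```python
from h import *
c=cap('wrist','w1');s=ctrl.observe();print(s['eef_pos'],s['orientation'],s['force'])
T=c['world_to_cam'];K=c['intrinsics']
for p in [(.4949,.2703,.075),(.5137,.208,.07),tuple(s['eef_pos'])]:
    q=K@(T[:3,:3]@p+T[:3,3]);print(q[:2]/q[2],q[2])
```

```text
[0.5035227  0.25439279 0.16723351] [-1.55839981  0.32316385 -0.30967426] [ 0.13027703  0.25233235 -0.09317923]
[268.29498623 180.66603564] 0.24141110310877822
[201.53125891 232.2712261 ] 0.25865783256304303
[250.68001361 258.66245647] 0.15710174234468166
```

View pics/w1.png

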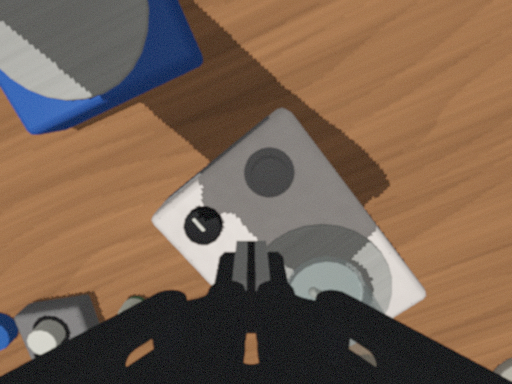

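The wrist view shows the stirrer key at (269,173), the dial at (203,225), the timer key at lower left around (47,335), and the shut fingertips near (250,255).

```bash
cat >> h.py <<'E'
def go(p):
    s=ctrl.observe();M=R.from_rotvec(s['orientation']).as_matrix()
    print('at',s['eef_pos'].round(4),'tool units to go',(M.T@(np.array(p)-s['eef_pos'])/.04).round(2),'F',s['force'].round(1))
    print('tilt fix units',np.degrees(R.from_matrix(M).inv().as_matrix()@np.cross(M[:,1],[0,0,-1])).round(2)/5)
E
python3 - <<'E'
from h import *
c=dict(np.load('pics/w1.npz'))
p=ray(c,269,172.5,.075);print(p,ray(c,203,225,.07),ray(c,47,335,.047))
go([*p,.085])
E
```

```text
[0.48961676 0.27300309] [0.50878986 0.21156923] [0.55787448 0.02476911]
at [0.5035 0.2544 0.1672] tool units to go [-0.49  2.06  0.32] F [ 0.1  0.3 -0.1]
tilt fix units [ 0.14   0.    -0.072]
```

>>> jog_arm(
  increments=[
    {"x": -0.1, "y": 0.4, "z": 0.07, "rx": 0.1, "ry": 0, "rz": -0.07, "fingers": 0},
    {"x": -0.1, "y": 0.4, "z": 0.07, "rx": 0, "ry": 0, "rz": 0, "fingers": 0},
    {"x": -0.1, "y": 0.4, "z": 0.07, "rx": 0, "ry": 0, "rz": 0, "fingers": 0},
    {"x": -0.1, "y": 0.4, "z": 0.07, "rx": 0, "ry": 0, "rz": 0, "fingers": 0},
    {"x": -0.1, "y": 0.3, "z": 0.05, "rx": 0, "ry": 0, "rz": 0, "fingers": 0},
    {"x": 0, "y": 0, "z": 0, "rx": 0, "ry": 0, "rz": 0, "fingers": 0},
    {"x": 0, "y": 0, "z": 0, "rx": 0, "ry": 0, "rz": 0, "fingers": 0},
    {"x": 0, "y": 0, "z": 0, "rx": 0, "ry": 0, "rz": 0, "fingers": 0},
  ],
  newtons=20,
)

```text
clock: 2.15
eef_pos: [0.4869, 0.288, 0.0959]
orientation: [-1.541, 0.299, -0.307]
force: [-0.4, 0.2, 0.2]
width: 0.002
```

Run:
```python
from h import *
go([.491,.272,.064])
```

```text
at [0.4869 0.288  0.0959] tool units to go [ 0.24  0.79 -0.34] F [-0.4  0.2  0.2]
tilt fix units [-0.11   0.     0.034]
```

>>> jog_arm(
  increments=[
    {"x": 0.08, "y": 0, "z": -0.1, "rx": -0.1, "ry": 0, "rz": 0, "fingers": 0},
    {"x": 0.08, "y": 0, "z": -0.1, "rx": 0, "ry": 0, "rz": 0, "fingers": 0},
    {"x": 0.08, "y": 0.0, "z": -0.1, "rx": 0, "ry": 0, "rz": 0, "fingers": 0},
    {"x": 0, "y": 0.1, "z": 0, "rx": 0, "ry": 0, "rz": 0, "fingers": 0},
    {"x": 0, "y": 0.1, "z": 0, "rx": 0, "ry": 0, "rz": 0, "fingers": 0},
    {"x": 0, "y": 0.1, "z": 0, "rx": 0, "ry": 0, "rz": 0, "fingers": 0},
    {"x": 0, "y": 0, "z": 0, "rx": 0, "ry": 0, "rz": 0, "fingers": 0},
    {"x": 0, "y": 0, "z": 0, "rx": 0, "ry": 0, "rz": 0, "fingers": 0},
  ],
  newtons=20,
)

```text
clock: 2.82
eef_pos: [0.4949, 0.2715, 0.087]
orientation: [-1.545, 0.298, -0.311]
force: [-0.5, -0.8, -0.1]
width: -0.003
```

Run:
```python
from h import *
go([.491,.272,.064])
```

```text
at [0.4949 0.2715 0.087 ] tool units to go [-0.1   0.57 -0.03] F [-0.5 -0.8 -0.1]
tilt fix units [-0.062  0.     0.082]
```

>>> jog_arm(
  increments=[
    {"x": -0.05, "y": 0.09, "z": 0, "rx": 0, "ry": 0, "rz": 0, "fingers": 0},
    {"x": -0.05, "y": 0.09, "z": 0, "rx": 0, "ry": 0, "rz": 0, "fingers": 0},
    {"x": 0, "y": 0.09, "z": 0, "rx": 0, "ry": 0, "rz": 0, "fingers": 0},
    {"x": 0, "y": 0.09, "z": 0, "rx": 0, "ry": 0, "rz": 0, "fingers": 0},
    {"x": 0, "y": 0.09, "z": 0, "rx": 0, "ry": 0, "rz": 0, "fingers": 0},
    {"x": 0, "y": 0.09, "z": 0, "rx": 0, "ry": 0, "rz": 0, "fingers": 0},
    {"x": 0, "y": 0, "z": 0, "rx": 0, "ry": 0, "rz": 0, "fingers": 0},
    {"x": 0, "y": 0, "z": 0, "rx": 0, "ry": 0, "rz": 0, "fingers": 0},
  ],
  newtons=20,
)

```text
clock: 3.48
eef_pos: [0.4911, 0.2737, 0.0636]
orientation: [-1.545, 0.298, -0.311]
force: [-2.2, -1.0, 3.7]
width: -0.001
```

Force is 3.7 N and the tip has gone 11.4 mm, so the stirrer key is at about 9.9 mm. I'll lift and head for the timer.

>>> jog_arm(
  increments=[
    {"x": 0, "y": -0.5, "z": 0, "rx": 0, "ry": 0, "rz": 0, "fingers": 0},
    {"x": 0, "y": -0.9, "z": 0, "rx": 0, "ry": 0, "rz": 0, "fingers": 0},
    {"x": 0, "y": -0.9, "z": 0, "rx": 0, "ry": 0, "rz": 0, "fingers": 0},
    {"x": 0.58, "y": 0, "z": -0.68, "rx": 0, "ry": 0, "rz": 0, "fingers": 0},
    {"x": 0.58, "y": 0, "z": -0.68, "rx": 0, "ry": 0, "rz": 0, "fingers": 0},
    {"x": 0.58, "y": 0, "z": -0.68, "rx": 0, "ry": 0, "rz": 0, "fingers": 0},
    {"x": 0.58, "y": 0, "z": -0.68, "rx": 0, "ry": 0, "rz": 0, "fingers": 0},
    {"x": 0.58, "y": 0, "z": -0.68, "rx": 0, "ry": 0, "rz": 0, "fingers": 0},
  ],
  newtons=20,
)

```text
clock: 4.15
eef_pos: [0.5448, 0.111, 0.1587]
orientation: [-1.544, 0.283, -0.292]
force: [1.4, 0.4, 0.6]
width: -0.002
```

Run:
```python
from h import *
go([.575,0,.14])
```

```text
at [0.5448 0.111  0.1587] tool units to go [ 1.7   0.45 -2.33] F [1.4 0.4 0.6]
tilt fix units [-0.096  0.     0.048]
```

>>> jog_arm(
  increments=[
    {"x": 0.5, "y": 0.1, "z": -0.65, "rx": 0, "ry": 0, "rz": 0, "fingers": 0},
    {"x": 0.5, "y": 0.1, "z": -0.65, "rx": 0, "ry": 0, "rz": 0, "fingers": 0},
    {"x": 0.35, "y": 0.1, "z": -0.5, "rx": 0, "ry": 0, "rz": 0, "fingers": 0},
    {"x": 0.15, "y": 0.1, "z": -0.2, "rx": 0, "ry": 0, "rz": 0, "fingers": 0},
    {"x": 0, "y": 0, "z": 0, "rx": 0, "ry": 0, "rz": 0, "fingers": 0},
    {"x": 0, "y": 0, "z": 0, "rx": 0, "ry": 0, "rz": 0, "fingers": 0},
    {"x": 0, "y": 0, "z": 0, "rx": 0, "ry": 0, "rz": 0, "fingers": 0},
    {"x": 0, "y": 0, "z": 0, "rx": 0, "ry": 0, "rz": 0, "fingers": 0},
  ],
  newtons=20,
)

```text
clock: 4.82
eef_pos: [0.574, 0.0043, 0.1418]
orientation: [-1.544, 0.288, -0.3]
force: [0.4, -0.0, 0.4]
width: 0.001
```

Run:
```python
from h import *
c=cap('wrist','w2');go([.563,.016,.065])
```

```text
at [0.5741 0.0048 0.1419] tool units to go [-0.37  1.92  0.14] F [-0.3  0.9  0.2]
tilt fix units [-0.094  0.     0.07 ]
```

View pics/w2.png

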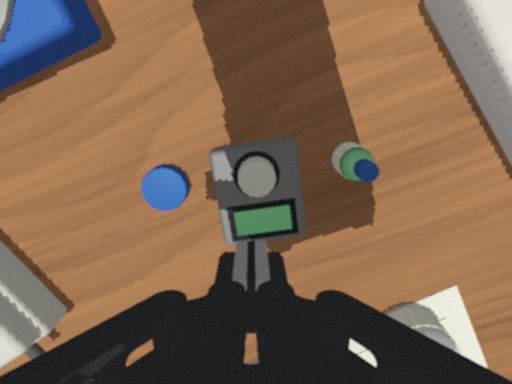

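The wrist view shows the timer key at (257,176), the display just below it, the blue cap at (165,188) and the vial at (357,163).

Run:
```python
from h import *
c=dict(np.load('pics/w2.npz'))
p=ray(c,257,176,.047);print(p)
go([*p,.06])
```

```text
[0.56115469 0.0154169 ]
at [0.5741 0.0048 0.1419] tool units to go [-0.41  2.04  0.11] F [-0.3  0.9  0.2]
tilt fix units [-0.094  0.     0.07 ]
```

>>> jog_arm(
  increments=[
    {"x": -0.1, "y": 0.4, "z": 0.03, "rx": 0, "ry": 0, "rz": 0, "fingers": 0},
    {"x": -0.1, "y": 0.4, "z": 0.03, "rx": 0, "ry": 0, "rz": 0, "fingers": 0},
    {"x": -0.1, "y": 0.4, "z": 0.03, "rx": 0, "ry": 0, "rz": 0, "fingers": 0},
    {"x": -0.1, "y": 0.4, "z": 0.02, "rx": 0, "ry": 0, "rz": 0, "fingers": 0},
    {"x": 0, "y": 0.2, "z": 0, "rx": 0, "ry": 0, "rz": 0, "fingers": 0},
    {"x": 0, "y": 0, "z": 0, "rx": 0, "ry": 0, "rz": 0, "fingers": 0},
    {"x": 0, "y": 0, "z": 0, "rx": 0, "ry": 0, "rz": 0, "fingers": 0},
    {"x": 0, "y": 0, "z": 0, "rx": 0, "ry": 0, "rz": 0, "fingers": 0},
  ],
  newtons=20,
)

```text
clock: 5.53
eef_pos: [0.5625, 0.0287, 0.0706]
orientation: [-1.539, 0.27, -0.289]
force: [0.4, -0.3, 0.2]
width: -0.003
```

Run:
```python
from h import *
go([.5615,.0155,.036])
```

```text
at [0.5625 0.0287 0.0706] tool units to go [ 0.08  0.86 -0.33] F [ 0.4 -0.3  0.2]
tilt fix units [-0.174  0.     0.108]
```

>>> jog_arm(
  increments=[
    {"x": 0.03, "y": 0, "z": -0.1, "rx": -0.17, "ry": 0, "rz": 0.1, "fingers": 0},
    {"x": 0.03, "y": 0, "z": -0.1, "rx": 0, "ry": 0, "rz": 0, "fingers": 0},
    {"x": 0, "y": 0.1, "z": -0.1, "rx": 0, "ry": 0, "rz": 0, "fingers": 0},
    {"x": 0, "y": 0.1, "z": 0, "rx": 0, "ry": 0, "rz": 0, "fingers": 0},
    {"x": 0, "y": 0.1, "z": 0, "rx": 0, "ry": 0, "rz": 0, "fingers": 0},
    {"x": 0, "y": 0, "z": 0, "rx": 0, "ry": 0, "rz": 0, "fingers": 0},
    {"x": 0, "y": 0, "z": 0, "rx": 0, "ry": 0, "rz": 0, "fingers": 0},
    {"x": 0, "y": 0, "z": 0, "rx": 0, "ry": 0, "rz": 0, "fingers": 0},
  ],
  newtons=20,
)

```text
clock: 6.2
eef_pos: [0.5631, 0.0141, 0.0607]
orientation: [-1.552, 0.277, -0.285]
force: [-0.2, 0.6, -0.8]
width: 0.005
```

Run:
```python
from h import *
go([.5615,.0155,.036])
```

```text
at [0.5631 0.0141 0.0607] tool units to go [-0.05  0.62  0.02] F [-0.2  0.6 -0.8]
tilt fix units [-0.01   0.     0.056]
```

>>> jog_arm(
  increments=[
    {"x": -0.03, "y": 0.1, "z": 0.01, "rx": 0, "ry": 0, "rz": 0, "fingers": 0},
    {"x": 0, "y": 0.1, "z": 0, "rx": 0, "ry": 0, "rz": 0, "fingers": 0},
    {"x": 0, "y": 0.1, "z": 0, "rx": 0, "ry": 0, "rz": 0, "fingers": 0},
    {"x": 0, "y": 0.1, "z": 0, "rx": 0, "ry": 0, "rz": 0, "fingers": 0},
    {"x": 0, "y": 0.1, "z": 0, "rx": 0, "ry": 0, "rz": 0, "fingers": 0},
    {"x": 0, "y": 0.08, "z": 0, "rx": 0, "ry": 0, "rz": 0, "fingers": 0},
    {"x": 0, "y": 0, "z": 0, "rx": 0, "ry": 0, "rz": 0, "fingers": 0},
    {"x": 0, "y": 0, "z": 0, "rx": 0, "ry": 0, "rz": 0, "fingers": 0},
  ],
  newtons=20,
)

```text
clock: 6.87
eef_pos: [0.5627, 0.0153, 0.0357]
orientation: [-1.552, 0.276, -0.286]
force: [-0.4, 0.5, 3.4]
width: 0.001
```

The tip went 11.3 mm at 3.4 N, so the timer key is at about 9.8 mm. Next, lift and head for the meter.

>>> jog_arm(
  increments=[
    {"x": 0, "y": -0.5, "z": 0, "rx": 0, "ry": 0, "rz": 0, "fingers": 0},
    {"x": 0, "y": -0.9, "z": 0, "rx": 0, "ry": 0, "rz": 0, "fingers": 0},
    {"x": 0, "y": -0.9, "z": 0, "rx": 0, "ry": 0, "rz": 0, "fingers": 0},
    {"x": 0.27, "y": -0.2, "z": -0.8, "rx": 0, "ry": 0, "rz": 0, "fingers": 0},
    {"x": 0.27, "y": 0, "z": -0.8, "rx": 0, "ry": 0, "rz": 0, "fingers": 0},
    {"x": 0.27, "y": 0, "z": -0.8, "rx": 0, "ry": 0, "rz": 0, "fingers": 0},
    {"x": 0.27, "y": 0, "z": -0.8, "rx": 0, "ry": 0, "rz": 0, "fingers": 0},
    {"x": 0.27, "y": 0, "z": -0.8, "rx": 0, "ry": 0, "rz": 0, "fingers": 0},
  ],
  newtons=20,
)

```text
clock: 7.53
eef_pos: [0.5584, -0.1466, 0.1394]
orientation: [-1.551, 0.261, -0.268]
force: [-0.3, 0.2, -0.6]
width: 0.003
```

Run:
```python
from h import *
go([.54,-.28,.15])
```

```text
at [ 0.5584 -0.1466  0.1394] tool units to go [ 0.67 -0.28 -3.3 ] F [-0.3  0.2 -0.6]
tilt fix units [-0.052 -0.     0.04 ]
```

>>> jog_arm(
  increments=[
    {"x": 0.15, "y": -0.1, "z": -0.75, "rx": 0, "ry": 0, "rz": 0, "fingers": 0},
    {"x": 0.15, "y": -0.1, "z": -0.75, "rx": 0, "ry": 0, "rz": 0, "fingers": 0},
    {"x": 0.15, "y": -0.1, "z": -0.75, "rx": 0, "ry": 0, "rz": 0, "fingers": 0},
    {"x": 0.1, "y": 0, "z": -0.4, "rx": 0, "ry": 0, "rz": 0, "fingers": 0},
    {"x": 0, "y": 0, "z": 0, "rx": 0, "ry": 0, "rz": 0, "fingers": 0},
    {"x": 0, "y": 0, "z": 0, "rx": 0, "ry": 0, "rz": 0, "fingers": 0},
    {"x": 0, "y": 0, "z": 0, "rx": 0, "ry": 0, "rz": 0, "fingers": 0},
    {"x": 0, "y": 0, "z": 0, "rx": 0, "ry": 0, "rz": 0, "fingers": 0},
  ],
  newtons=20,
)

```text
clock: 8.2
eef_pos: [0.5393, -0.2682, 0.151]
orientation: [-1.554, 0.271, -0.277]
force: [0.3, -0.0, -0.7]
width: 0.0
```

Run:
```python
from h import *
c=cap('wrist','w3');go([.527,-.267,.08])
```

```text
at [ 0.5394 -0.2678  0.151 ] tool units to go [-0.3   1.77 -0.09] F [ 0.7  0.3 -0.2]
tilt fix units [-0.008  0.     0.038]
```

View pics/w3.png

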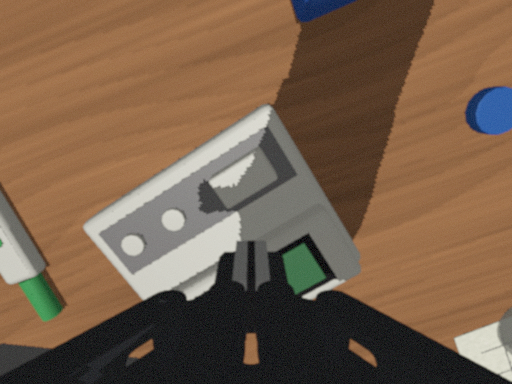

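The wrist view shows the wide key, partly in shadow, centred at about (243,180). The small keys are at (173,220) and (132,245), to its lower left.

Run:
```python
from h import *
c=dict(np.load('pics/w3.npz'))
p=ray(c,243,180,.057);a=ray(c,173,220,.046);b=ray(c,132,245,.046);print(p,a,b,a+(a-b)/np.linalg.norm(a-b)*.065)
go([*p,.075])
```

```text
[ 0.52480282 -0.26830875] [ 0.53878799 -0.33167158] [ 0.54710954 -0.37083841] [ 0.52527936 -0.26809079]
at [ 0.5394 -0.2678  0.151 ] tool units to go [-0.35  1.9  -0.14] F [ 0.7  0.3 -0.2]
tilt fix units [-0.008  0.     0.038]
```

>>> jog_arm(
  increments=[
    {"x": -0.08, "y": 0.35, "z": -0.06, "rx": 0, "ry": 0, "rz": 0, "fingers": 0},
    {"x": -0.08, "y": 0.35, "z": -0.06, "rx": 0, "ry": 0, "rz": 0, "fingers": 0},
    {"x": -0.08, "y": 0.35, "z": -0.06, "rx": 0, "ry": 0, "rz": 0, "fingers": 0},
    {"x": -0.08, "y": 0.35, "z": -0.06, "rx": 0, "ry": 0, "rz": 0, "fingers": 0},
    {"x": 0, "y": 0.2, "z": 0, "rx": 0, "ry": 0, "rz": 0, "fingers": 0},
    {"x": 0, "y": 0, "z": 0, "rx": 0, "ry": 0, "rz": 0, "fingers": 0},
    {"x": 0, "y": 0, "z": 0, "rx": 0, "ry": 0, "rz": 0, "fingers": 0},
    {"x": 0, "y": 0, "z": 0, "rx": 0, "ry": 0, "rz": 0, "fingers": 0},
  ],
  newtons=20,
)

```text
clock: 8.92
eef_pos: [0.5297, -0.2608, 0.0853]
orientation: [-1.55, 0.255, -0.264]
force: [-0.5, -0.1, -0.2]
width: -0.001
```

Run:
```python
from h import *
go([.525,-.268,.046])
```

```text
at [ 0.5297 -0.2608  0.0853] tool units to go [-0.06  0.98 -0.21] F [-0.5 -0.1 -0.2]
tilt fix units [-0.064  0.     0.058]
```

>>> jog_arm(
  increments=[
    {"x": -0.03, "y": 0.1, "z": -0.1, "rx": -0.06, "ry": 0, "rz": 0.05, "fingers": 0},
    {"x": -0.03, "y": 0.1, "z": -0.1, "rx": 0, "ry": 0, "rz": 0, "fingers": 0},
    {"x": 0, "y": 0.1, "z": 0, "rx": 0, "ry": 0, "rz": 0, "fingers": 0},
    {"x": 0, "y": 0.1, "z": 0, "rx": 0, "ry": 0, "rz": 0, "fingers": 0},
    {"x": 0, "y": 0, "z": 0, "rx": 0, "ry": 0, "rz": 0, "fingers": 0},
    {"x": 0, "y": 0, "z": 0, "rx": 0, "ry": 0, "rz": 0, "fingers": 0},
    {"x": 0, "y": 0, "z": 0, "rx": 0, "ry": 0, "rz": 0, "fingers": 0},
    {"x": 0, "y": 0, "z": 0, "rx": 0, "ry": 0, "rz": 0, "fingers": 0},
  ],
  newtons=20,
)

```text
clock: 9.58
eef_pos: [0.5265, -0.2689, 0.0702]
orientation: [-1.556, 0.256, -0.263]
force: [-0.6, -1.1, 1.2]
width: 0.001
```

Run:
```python
from h import *
go([.525,-.268,.046])
```

```text
at [ 0.5265 -0.2689  0.0702] tool units to go [-0.04  0.61  0.01] F [-0.6 -1.1  1.2]
tilt fix units [ 0.004 -0.     0.052]
```

>>> jog_arm(
  increments=[
    {"x": -0.03, "y": 0.1, "z": 0, "rx": 0, "ry": 0, "rz": 0, "fingers": 0},
    {"x": 0, "y": 0.1, "z": 0, "rx": 0, "ry": 0, "rz": 0, "fingers": 0},
    {"x": 0, "y": 0.1, "z": 0, "rx": 0, "ry": 0, "rz": 0, "fingers": 0},
    {"x": 0, "y": 0.1, "z": 0, "rx": 0, "ry": 0, "rz": 0, "fingers": 0},
    {"x": 0, "y": 0.1, "z": 0, "rx": 0, "ry": 0, "rz": 0, "fingers": 0},
    {"x": 0, "y": 0.06, "z": 0, "rx": 0, "ry": 0, "rz": 0, "fingers": 0},
    {"x": 0, "y": 0, "z": 0, "rx": 0, "ry": 0, "rz": 0, "fingers": 0},
    {"x": 0, "y": 0, "z": 0, "rx": 0, "ry": 0, "rz": 0, "fingers": 0},
  ],
  newtons=20,
)

```text
clock: 10.25
eef_pos: [0.5262, -0.2687, 0.0465]
orientation: [-1.556, 0.254, -0.264]
force: [-1.6, 0.4, 3.3]
width: 0.0
```

The tip went 10.5 mm at 3.3 N, so the wide key is at about 9 mm. I'll lift clear and check.

>>> jog_arm(
  increments=[
    {"x": 0, "y": -0.5, "z": 0, "rx": 0, "ry": 0, "rz": 0, "fingers": 0},
    {"x": 0, "y": -0.9, "z": 0, "rx": 0, "ry": 0, "rz": 0, "fingers": 0},
    {"x": 0, "y": -0.9, "z": 0, "rx": 0, "ry": 0, "rz": 0, "fingers": 0},
    {"x": 0, "y": -0.9, "z": 0, "rx": 0, "ry": 0, "rz": 0, "fingers": 0},
    {"x": 0, "y": -0.5, "z": 0, "rx": 0, "ry": 0, "rz": 0, "fingers": 0},
    {"x": 0, "y": 0, "z": 0, "rx": 0, "ry": 0, "rz": 0, "fingers": 0},
    {"x": 0, "y": 0, "z": 0, "rx": 0, "ry": 0, "rz": 0, "fingers": 0},
    {"x": 0, "y": 0, "z": 0, "rx": 0, "ry": 0, "rz": 0, "fingers": 0},
  ],
  newtons=20,
)

```text
clock: 10.92
eef_pos: [0.5233, -0.2674, 0.198]
orientation: [-1.556, 0.259, -0.259]
force: [-0.7, -0.3, -0.5]
width: 0.001
```

Run:
```python
from h import *
go([.5,-.27,.19])
cap('scene','s2');cap('wrist','w4');cap('top','t2')
f=lambda n:cv2.imread(f'pics/{n}.png')
a=np.hstack([f(n)[160:280,110:380] for n in('scene0','s2')]);a=cv2.resize(a,(800,356),interpolation=cv2.INTER_CUBIC)
b=cv2.resize(f('w4'),(320,240));t=cv2.resize(f('t2')[110:215,130:380],(480,202))
cv2.imwrite('pics/chk.png',np.vstack([a,np.hstack([b,np.vstack([t,np.zeros((38,480,3),np.uint8)])])]))
```

```text
at [ 0.5233 -0.2674  0.198 ] tool units to go [-0.53  0.2  -0.25] F [-0.7 -0.3 -0.5]
tilt fix units [0.004 0.    0.002]
```

View pics/chk.png

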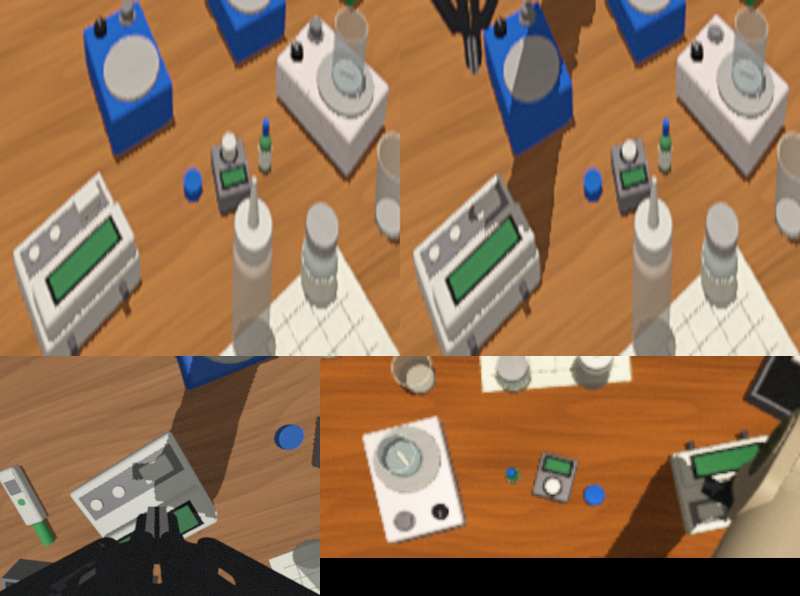

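The before and after scene crops show all three keys clearly lower: stirrer (316,25)→(715,32), timer (229,143)→(629,152), and the wide key now sits flush. Everything else is in place, and both small keys still look raised. The arm is clear, so I'll hand in.

```bash
python3 -c "
from bench import ctrl
print(ctrl.observe()['force'],ctrl.observe()['clock']); print(ctrl.sign_off())"
```

```text
[-0.6855595  -0.7908328   1.00440134] 11.0667
the job is handed in; nothing more can be done
None
```

I pressed the three keys in order with the shut fingertips: the stirrer's round key, the timer's round key, then the meter's wide key. I then lifted clear and handed the job in at about 11 s; no verdict is reported.

- **Key travel:** Worked out from fingertip height, the keys went down about 9.9, 9.8 and 9.0 mm. The force read at the end of each press was 3.3–3.7 N; I did not record the peaks in between.
- **Final pictures:** All three keys sit lower than before and both small meter keys look raised. The timer and the bystanders in view have not visibly moved. The arm hid part of the meter in the last top view, and I judged the pen only from the wrist view.
- **Disagreements:** The top and wrist cameras differed by up to about 6 mm on the stirrer key, so I aimed close to the wrist reading. Moving down also drifted the tool sideways by up to 15 mm, which I corrected above each key before pressing.

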